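# Nest the steel lab pans with their handles fanned

## Robot

A 7-joint arm with a two-finger parallel gripper is mounted at the origin on a cart in front of the work surface, level with it; the furniture and walls round the work are solid. World frame = base frame: x ahead of the robot, y to its left, z up, the work surface at z = 0. Lengths are in m, angles in degrees, forces in N, time in s.
With the tool pointing down it reaches from about 0.35 to 0.9 m from the base axis. Payload 7.2 kg.
Tool frame: the origin (TCP) lies on the centre line of the jaws, within the pads' length; the fingertips stand 25 mm ahead of it and the grasp point (between the pads) lies 6 mm ahead of it (arm.nose_length is the distance from the TCP to the fingertips, in m); z points along the fingers, y is the line along which they close (so a half turn about z gives the same grasp; the last joint's range is limited). The gripper opens to 85 mm and grips with 20 to 120 N. Pads are 22 mm wide; open, the fingers measure 114 mm over their backs; the gripper's body (76 mm by 85 mm) begins 54 mm behind the grasp point. The pads swing forward as they close: fully open they stand 13 mm farther back than shut.
Start: joints at [64.675, 23.554, -0.728, 91.456, 0.321, 64.991, -4.71], TCP at [0.228, -0.582, 0.256] pointing down, gripper open.
Joint ranges: [-169.25, 169.25], [-16.82, 113.86], [-84.01, 82.57], [7.8, 145.47], [-59.2, 239.2], [7.22, 106.19], [-163.78, 163.78]. Speed limits (degrees/s): [136.94, 136.94, 172.46, 172.46, 180, 180, 180].

## Interface

Orientations are given as [roll, pitch, yaw] about the fixed x, y, z axes, in that order (R = Rz(yaw) Ry(pitch) Rx(roll)).
In Python, from bench import sensors, imaging, order, arm gives the robot as it stands.
- The arm moves only by the tool servo_tool, never from a script. Its argument "motion" is text: rows parted by semicolons, each of 7 numbers parted by spaces: the turn, a rotation vector about the tool's x, y, z scaled (see below), then the shift along the tool's x, y, z scaled (see below), then the opening, from 0 (shut) to 1 (fully open). In form: rx ry rz x y z jaw; .... A call has 1 to 12 rows; each row is the pose to reach, as a shift and turn from the pose commanded when the call began, along the tool's axes at that moment; what a row does not reach only later rows make up. The controller multiplies each number of a shift by 30 cm and each number of a turn by 1.5 rad. A row lasts 1/8 s, in which the tool goes at most 62.5 mm and 10.7 degrees, less where a joint would pass 70% of its speed; a pose out of reach is approached as far as the arm can. A call with a number of a shift or a turn outside -1 to 1 is refused whole. A call with a gripper value outside its range is refused whole. The fingers move at their own pace and stop on an object; "newtons" is the grip in N (left out, the last holds). Time passes only in rows, so rows that repeat a pose let the fingers close. It gives the time, the measured TCP pose, the force, the opening and the grip force at its end, in the units of the state.
- sensors.state(): the state, without advancing time (a new reading comes with each control period).
- imaging.camera(name): name is "side" or "top" or "wrist"; returns a dict with "pixels" (420x560x3 uint8, red, green, blue), "depth" (420x560 float32, m along the optical axis (not along the pixel's ray), 0 where there is no reading), "fovy" (degrees; the focal length in pixels is half the picture's height over the tangent of half this angle, whatever the lens; pixels are square), "cx", "cy" (the principal point, pixels), "k1" (the pictures are not rectified: a ray, as slopes to the right and down, at radius r is drawn at 1 + k1 r^2 times it, then the intrinsics apply), "rvec" (rotation vector, rad) and "tvec" (3), from world to camera coordinates, as OpenCV has them; the wrist camera has in their place "T_tool_cam" (4x4, takes a point from camera to tool coordinates, whose origin is the TCP and whose axes are the flange's). Camera axes: x right, y down, z forward; pixel columns grow to the right and rows downward; lengths in m; the calibration is good to about 2 mm. A picture is of the moment at which its call begins: read the wrist's pose just before it.
- order.sign_off(): hands the job in; it is judged then, once.
The state is a dict: "clock": time; "joint_pos": joint angles; "dq": joint speeds; "joint_torque": joint torques, N m; "eef_pos": TCP position; "ee_rot": TCP orientation; "ft_force": force on the tool from outside, world axes, zero at the start; "moment": the same for the moment, N m; "gripper_width": finger opening in m; "gripper_force": force on a finger pad.
Only numpy, scipy, OpenCV 4.12 (cv2) and the standard library are available. Lean on these libraries where they do the work, as an engineer would, in place of code of your own. Each camera call takes 0.05 s, during which the arm holds its last target. There are 200 camera calls.

## Task

Nest the three steel pans for storage: the medium one in the large one and the small one in the medium one, each sitting level on the floor of the pan below. Fan the handles like a hand of cards, each about 45 degrees round from the one below it and both steps the same way round (either way will do), so that no handle lies over another. Leave the large pan standing about where it is.

Things in the scene. Friction and masses are not known exactly. Their poses are not given: they have to be found in the camera images.
- large_pan: largest of three round steel pans: rim dia. 140 mm, base dia. 116, height 40, wall 2.5, floor 3. Origin: centre of underside; x along the handle, outward; z up. Handle: level bar 14 mm wide, 8 thick, mid 47 above the underside, reaching 150 from the axis. Left on the counter, 0.45 kg.
- medium_pan: middle of three round steel pans: rim dia. 108 mm, base dia. 84, height 40, wall 2.5, floor 3. Origin: centre of underside; x along the handle, outward; z up. Handle: level bar 14 mm wide, 8 thick, mid 47 above the underside, reaching 150 from the axis. Right of the large one, 0.2 kg. Nested: underside 3 mm above the large one's, 13 mm play all round, handle 6 mm above the rim below.
- small_pan: smallest of three round steel pans: rim dia. 76 mm, base dia. 52, height 40, wall 2.5, floor 3. Origin: centre of underside; x along the handle, outward; z up. Handle: level bar 14 mm wide, 8 thick, mid 47 above the underside, reaching 150 from the axis. Right of the large one, 0.14 kg. Nested: underside 3 mm above the medium one's, 13 mm play all round, handle over both rims.
- large_pan_end (a point): point in the middle of the large pan's handle near its end: 140 mm from the pan's axis along its x, 47 mm above its underside
- medium_pan_end (a point): point in the middle of the medium pan's handle near its end: 140 mm from the pan's axis along its x, 47 mm above its underside
- small_pan_end (a point): point in the middle of the small pan's handle near its end: 140 mm from the pan's axis along its x, 47 mm above its underside

How it is judged (in metres and radians):
At the end, for the whole second after the job is handed in: Medium sits in large and small in medium: centres within 18 mm, undersides within 7 mm in height, level within 0.1 rad, at rest. Each handle 25 to 70 degrees from the one below (ends 60 to 162 mm apart), same way round (small to large over 118 mm). Large pan within 50 mm of its start (horizontal distance between medium_pan and large_pan below 0.018 m and z of medium_pan in the frame of large_pan between 0 and 0.007 m and horizontal distance between medium_pan_end and large_pan_end between 0.06 and 0.162 m and horizontal distance between small_pan and medium_pan below 0.018 m and z of small_pan in the frame of medium_pan between 0 and 0.007 m and horizontal distance between small_pan_end and medium_pan_end between 0.06 and 0.162 m and horizontal distance between small_pan_end and large_pan_end above 0.118 m and distance of large_pan from where it was at the start of the episode below 0.05 m and angle between each of large_pan, medium_pan, small_pan's own z axis and vertical below 0.1 rad and linear speed of each of large_pan, medium_pan, small_pan below 0.03 m/s); the robot touches nothing.
It also fails if it takes over 61 s, if anything falls off the work surface, if the arm or the gripper's body presses on something with over 40 N, if the wrist force passes 120 N, or if a joint passes its speed limit or range.

## Working session

There is one attempt and no reset: what is moved stays moved. The work goes in short steps, Python scripts to look and compute and a tool call to move; the robot and the scene stay as the last step left them, time stands still between calls to the robot, and variables do not carry over. Pictures are saved under pics/ and viewed, at most 10 in all, crops included, and the job is handed in when it is done.

Besides the shell and the picture viewer there is one more tool, called after ">>>" as a command line: name --argument value ..., lists and objects as JSON in quotes. servo_tool: Moves the arm, as the interface text tells. Shifts and turns lie within -1 to 1; 1 stands for 30 cm of shift or 1.5 rad of turn. Its arguments: {"type":"object","properties":{"motion":{"type":"string"},"newtons":{"type":"number"}},"required":["motion"]}

```bash
mkdir -p pics; ls
cat > h.py <<'E'
import numpy as np, cv2
from scipy.spatial.transform import Rotation as R
from bench import sensors, imaging, order, arm
def cam(n):
    s=sensors.state(); c=imaging.camera(n); h,w=c["depth"].shape
    f=h/2/np.tan(np.radians(c["fovy"]/2))
    u,v=np.meshgrid(np.arange(w),np.arange(h))
    xd=(u-c["cx"])/f; yd=(v-c["cy"])/f; x,y=xd.copy(),yd.copy()
    for _ in range(10):
        k=1+c["k1"]*(x*x+y*y); x=xd/k; y=yd/k
    P=np.stack([x,y,np.ones_like(x)],-1)*c["depth"][...,None]
    if "rvec" in c:
        Rm=cv2.Rodrigues(np.array(c["rvec"],float))[0]; W=(P-np.array(c["tvec"]).ravel())@Rm
    else:
        T=np.array(c["T_tool_cam"]); Q=P@T[:3,:3].T+T[:3,3]
        W=Q@R.from_euler('xyz',s["ee_rot"],degrees=True).as_matrix().T+np.array(s["eef_pos"])
    W[c["depth"]==0]=np.nan
    return c["pixels"],W
def save(n,p): cv2.imwrite("pics/"+n+".png",p[...,::-1])
E
python3 - <<'E'
from h import *
s=sensors.state(); print(s)
p,W=cam("top"); save("top0",p); np.save("top0.npy",W)
print(W[::70,::80].round(3).tolist()[2:4])
E
```

```text
pics
{'clock': 0.0, 'joint_pos': array([64.67453879, 23.6024787 , -0.7286394 , 91.50631068,  0.31848168,
       64.99153099, -4.71007836]), 'dq': array([-0.01434239,  0.0681139 ,  0.03646107, -0.01531597,  0.12978713,
        0.02487567,  0.02301741]), 'joint_torque': array([-4.08706510e-04, -6.00623059e+01,  6.81929961e-01, -2.99400115e+01,
        1.37951702e-02,  1.08522945e-02, -5.26613019e-05]), 'eef_pos': array([ 0.22802842, -0.58139643,  0.25541009]), 'ee_rot': array([-1.79901785e+02,  4.73934488e-03,  2.14182158e+01]), 'ft_force': array([0.30573243, 0.32564355, 0.75148484]), 'moment': array([ 0.00617929, -0.03628685, -0.05108299]), 'gripper_force': 0.0, 'gripper_width': 0.08545361776720971}
[[[0.606, 0.524, 0.341], [0.658, 0.475, 0.097], [0.682, 0.313, -0.005], [0.684, 0.109, 0.001], [0.684, -0.092, 0.013], [0.685, -0.29, 0.017], [0.69, -0.491, 0.003]], [[0.477, 0.521, 0.334], [0.495, 0.473, 0.083], [0.5, 0.294, 0.051], [0.507, 0.106, -0.002], [0.509, -0.094, 0.0], [0.512, -0.294, -0.002], [0.515, -0.49, -0.0]]]
```

View pics/top0.png

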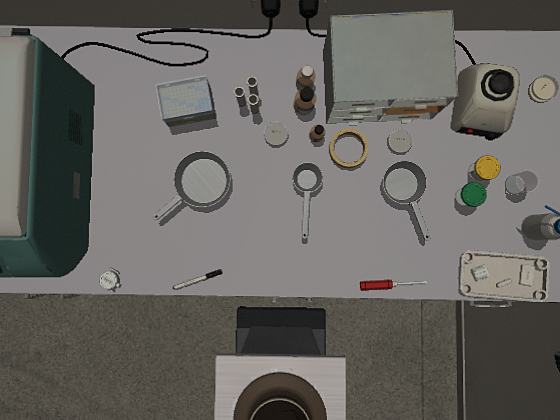

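The top view shows three pans: the large one centred near (203,180) with its handle end at (157,218), the small one near (307,178) with its end at (305,237), and the medium one near (404,183) with its end at (427,240).

Run:
```python
from h import *
W=np.load("top0.npy")
u,v=np.meshgrid(np.arange(560),np.arange(420))
for n,c,e,rim in (("large",(203,180),(157,218),.07),("medium",(404,183),(427,240),.054),("small",(307,178),(305,237),.038)):
    C=W[c[1],c[0],:2]; E=W[e[1],e[0],:2]
    d=(E-C)/np.linalg.norm(E-C); Q=W[...,:2]-C
    a=Q@d; b=Q@np.array([-d[1],d[0]]); z=W[...,2]
    hm=(a>rim+.012)&(a<.17)&(abs(b)<.03)&(z>.03)&(z<.07)
    P=W[hm]; vx,vy,x0,y0=cv2.fitLine(P[:,:2].astype(np.float32),cv2.DIST_HUBER,0,.01,.01).ravel()
    D=np.array([vx,vy]); D*=np.sign(D@d)
    r=np.hypot(a,b); rm=(abs(r-rim)<.015)&(z>.030)&(z<.044)
    B=W[rm][:,:2]; A=np.c_[2*B,np.ones(len(B))]; s=np.linalg.lstsq(A,(B**2).sum(1),rcond=None)[0]
    print(n,"centre",s[:2].round(4),"r",np.sqrt(s[2]+s[:2]@s[:2]).round(4),len(B),"yaw",np.degrees(np.arctan2(D[1],D[0])).round(1),"hz",np.median(P[:,2]).round(3),len(P),"maxreach",((P[:,:2]-s[:2])@D).max().round(3),"off",((P[:,:2]-s[:2])@[-D[1],D[0]]).mean().round(4))
```

```text
large centre [0.5792 0.197 ] r 0.0667 373 yaw 130.7 hz 0.051 171 maxreach 0.15 off 0.0023
medium centre [ 0.5776 -0.2941] r 0.0507 284 yaw -159.3 hz 0.051 215 maxreach 0.149 off -0.0004
small centre [ 0.5863 -0.0601] r 0.0351 181 yaw 177.3 hz 0.051 246 maxreach 0.149 off 0.0002
```

>>> servo_tool --motion "0 0 0 0.99 -0.44 0 1;0 0 0 0.99 -0.44 0 1;0 0 0 0.99 -0.44 0 1;0 0 0 0.99 -0.44 0 1;0 0 0 0.99 -0.44 0 1;0 0 0 0.99 -0.44 0 1;0 0 0 0.99 -0.44 0.15 1;0 0 0 0.99 -0.44 0.25 1"

```text
clock: 1.05
eef_pos: [0.4554, -0.3506, 0.1794]
ee_rot: [-179.9, 0.1, 21.4]
ft_force: [-0.0, 0.2, 0.9]
gripper_width: 0.0855
gripper_force: 0.0
```

```bash
cat >> h.py <<'E'
def delta(x,y,z,yaw):
    s=sensors.state(); Rm=R.from_euler('xyz',s["ee_rot"],degrees=True); G=R.from_euler('xyz',[180,0,yaw],degrees=True)
    print("pose",np.round(s["eef_pos"],4),np.round(s["ee_rot"],1),"clock",s["clock"])
    print("turn",((Rm.inv()*G).as_rotvec()/1.5).round(3),"shift",(Rm.inv().apply(np.array([x,y,z])-s["eef_pos"])/.3).round(3))
E
python3 - <<'E'
from h import *
p,W=cam("wrist"); save("w0",p); np.save("w0.npy",W)
delta(.4887,-.3277,.053,20.7)
z=W[...,2]; C=np.array([.5776,-.2941]); D=np.array([np.cos(np.radians(-159.3)),np.sin(np.radians(-159.3))])
Q=W[...,:2]-C; a=Q@D; b=Q@[-D[1],D[0]]
m=(a>.065)&(a<.17)&(abs(b)<.03)&(z>.035)&(z<.065)
P=W[m]; l=cv2.fitLine(P[:,:2].astype(np.float32),cv2.DIST_HUBER,0,.01,.01).ravel()
print(m.sum(),np.median(P[:,2]),"yaw",np.degrees(np.arctan2(l[1],l[0])),"off",b[m].mean(),"reach",a[m].max())
E
```

```text
pose [ 0.4537 -0.3496  0.1756] [-179.7    0.3   21.4] clock 1.1
turn [-0.004  0.003  0.008] shift [ 0.137 -0.023  0.408]
1994 0.051901392982726974 yaw 20.811338 off 0.0005626203701839472 reach 0.15007039560214125
```

View pics/w0.png

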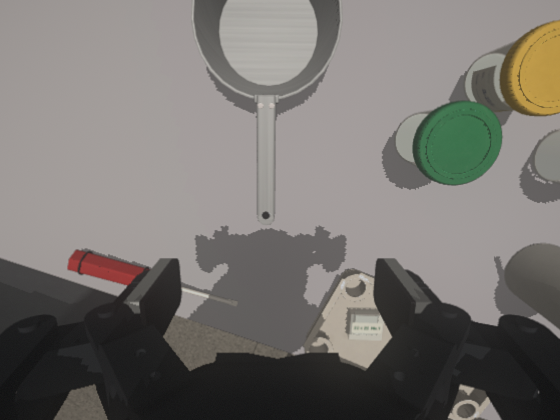

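The wrist view confirms the medium pan's handle, running straight from (265,98) to (265,218), with the jars well clear. I'll descend to it.

>>> servo_tool --motion "0 0 0.008 0.135 -0.025 0 1;0 0 0.008 0.135 -0.025 0.1 1;0 0 0.008 0.135 -0.025 0.25 1;0 0 0.008 0.135 -0.025 0.33 1;0 0 0.008 0.135 -0.025 0.33 1"

```text
clock: 1.72
eef_pos: [0.4899, -0.3288, 0.0808]
ee_rot: [-179.8, 0.2, 20.7]
ft_force: [0.5, 0.3, 0.8]
gripper_width: 0.0858
gripper_force: 0.0
```

```bash
python3 -c "
from h import *
delta(.4887,-.3277,.053,20.7)"
```

```text
pose [ 0.4899 -0.3288  0.0808] [-179.8    0.2   20.7] clock 1.725
turn [-0.002  0.002 -0.   ] shift [-0.002 -0.004  0.093]
```

>>> servo_tool --motion "0 0 0 0 -0.004 0.05 1;0 0 0 0 -0.004 0.093 1;0 0 0 0 -0.004 0.093 0.4;0 0 0 0 -0.004 0.093 0;0 0 0 0 -0.004 0.093 0;0 0 0 0 -0.004 0.093 0;0 0 0 0 -0.004 0.093 0;0 0 0 0 -0.004 0.093 0;0 0 0 0 -0.004 0.093 0;0 0 0 0 -0.004 0.093 0" --newtons 110

```text
clock: 2.98
eef_pos: [0.4909, -0.3278, 0.0546]
ee_rot: [180.0, 0.0, 20.7]
ft_force: [-2.4, -0.7, 4.9]
gripper_width: 0.0114
gripper_force: 107.6
```

>>> servo_tool --motion "0 0 0 0 0 -0.03 0;0 0 0 0 0 -0.08 0;0 0 0 0 0 -0.15 0;0 0 0 0 0 -0.22 0;0 0 0 0 0 -0.28 0;0 0 0 0 0 -0.32 0;0 0 0 0 0 -0.33 0;0 0 0 0 0 -0.33 0"

```text
clock: 3.98
eef_pos: [0.4908, -0.3275, 0.1531]
ee_rot: [-180.0, 0.0, 20.7]
ft_force: [-0.9, -0.2, -2.3]
gripper_width: 0.0113
gripper_force: 107.4
```

Run:
```python
from h import *
s=sensors.state();print(s["gripper_width"],s["ft_force"],s["moment"])
D=np.array([np.cos(np.radians(175.7)),np.sin(np.radians(175.7))])
g=np.array([.5792,.197])+.095*D; print(g)
delta(*g,.153,-4.3)
p,W=cam("wrist"); save("w1",p); p,W=cam("side"); save("s1",p); np.save("s1.npy",W)
```

```text
0.011294602627243243 [-0.91554142 -0.19284177 -2.26063004] [-0.04300684  0.16245709 -0.00533514]
[0.48446741 0.20412298]
pose [ 0.4908 -0.3275  0.1531] [-180.     0.    20.7] clock 3.975
turn [-0.     0.     0.291] shift [ 6.070e-01 -1.665e+00  1.000e-03]
```

View pics/s1.png

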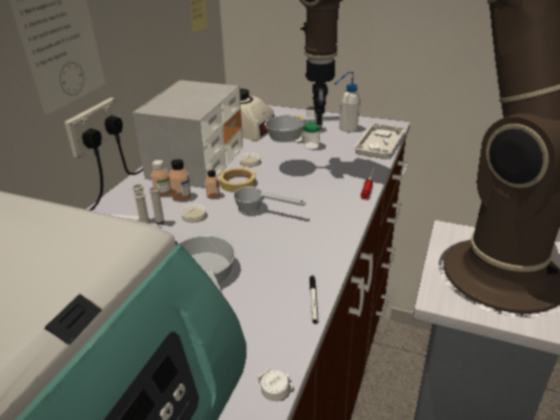

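The side view shows the medium pan held off the counter at about (285,128), and the wrist force agrees with its weight. Next I'll carry it to the large pan.

>>> servo_tool --motion "0 0 0 0.02 -0.04 0 0;0 0 0 0.05 -0.12 0 0;0 0 0 0.08 -0.22 0 0;0 0 0 0.12 -0.33 0 0;0 0 0 0.16 -0.44 0 0;0 0 0 0.20 -0.55 0 0;0 0 0 0.24 -0.66 0 0;0 0 0 0.27 -0.75 0 0;0 0 0 0.29 -0.81 0 0;0 0 0 0.30 -0.83 0 0"

```text
clock: 5.32
eef_pos: [0.4866, -0.0608, 0.1532]
ee_rot: [-180.0, 0.0, 20.9]
ft_force: [-0.6, -0.0, -2.9]
gripper_width: 0.0114
gripper_force: 107.5
```

>>> servo_tool --motion "0 0 0.02 0.02 -0.04 0 0;0 0 0.05 0.05 -0.12 0 0;0 0 0.09 0.08 -0.22 0 0;0 0 0.13 0.12 -0.33 0 0;0 0 0.17 0.16 -0.44 0 0;0 0 0.21 0.20 -0.55 0 0;0 0 0.25 0.24 -0.66 0 0;0 0 0.28 0.28 -0.75 0 0;0 0 0.29 0.30 -0.81 0 0;0 0 0.29 0.307 -0.835 0 0;0 0 0.29 0.307 -0.835 0 0;0 0 0.29 0.307 -0.835 0 0"

```text
clock: 6.82
eef_pos: [0.4847, 0.2027, 0.1533]
ee_rot: [180.0, 0.0, -4.3]
ft_force: [0.6, -0.9, -2.4]
gripper_width: 0.0116
gripper_force: 107.5
```

Run:
```python
from h import *
delta(.4845,.2041,.153,-4.3)
p,W=cam("wrist"); save("w2",p); np.save("w2.npy",W)
p,W=cam("top"); save("t2",p); np.save("t2.npy",W)
z=W[...,2]
```

```text
pose [0.4847 0.2027 0.1533] [180.    0.   -4.3] clock 6.825
turn [0. 0. 0.] shift [-0.001 -0.004  0.001]
```

View pics/w2.png

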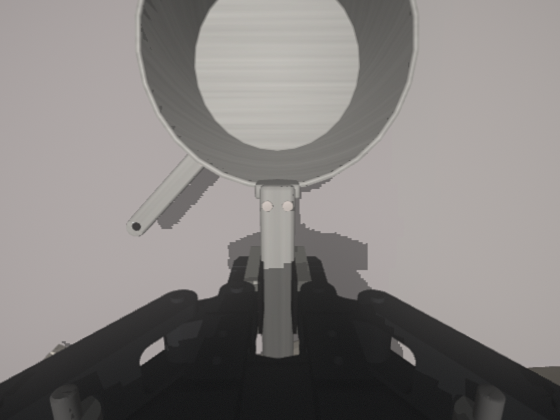

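The wrist view shows the medium pan in hand, its floor centred near (278,62), with the large pan's handle out to the left (end at 137,227). I'll check its tilt and centre.

```bash
cat >> h.py <<'E'
def floor(W,c,r):
    u,v=np.meshgrid(np.arange(560),np.arange(420)); m=(np.hypot(u-c[0],v-c[1])<r)&np.isfinite(W[...,2])
    P=W[m]; s=np.linalg.lstsq(np.c_[P[:,:2],np.ones(len(P))],P[:,2],rcond=None)[0]
    print("slope deg",np.degrees(np.arctan(s[:2])).round(1),"mean",P.mean(0).round(4))
E
python3 - <<'E'
from h import *
W=np.load("w2.npy"); floor(W,(278,62),55)
z=W[...,2]; B=W[(z>.11)&(W[...,0]>.525)][:,:2]  # pan in hand
W=np.load("t2.npy"); z=W[...,2]
m=(z>.115)&(z<.16)&(np.hypot(W[...,0]-.579,W[...,1]-.197)<.07)&(W[...,0]>.54)
B=W[m]; print(len(B),B.mean(0).round(3),B.min(0).round(3),B.max(0).round(3))
save("t2c",cv2.resize(cv2.imread("pics/t2.png")[120:260,120:300,::-1],None,fx=4,fy=4))
E
```

```text
slope deg [-1.1  0.1] mean [0.5772 0.195  0.1005]
352 [0.605 0.194 0.128] [0.54  0.143 0.115] [0.63  0.246 0.143]
```

View pics/t2c.png

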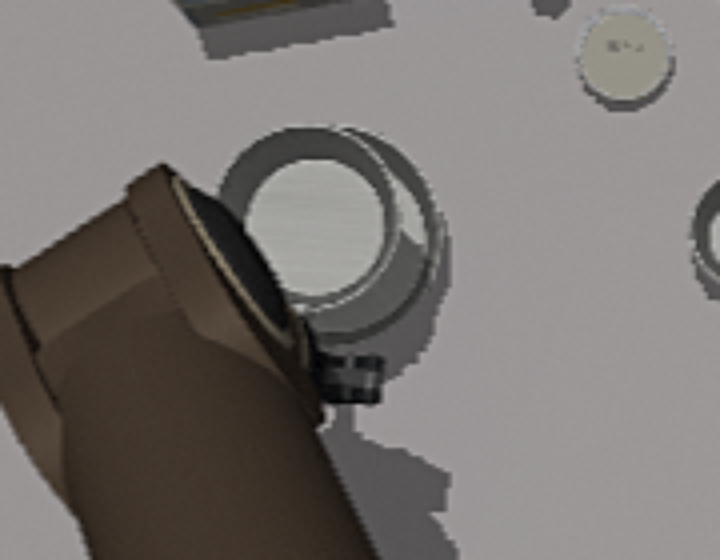

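The crop shows the medium pan held above the large one; the offset is only parallax, since the measured centre is (0.577, 0.195). It is tilted 1°. Lower it about 94 mm, check, then release.

>>> servo_tool --motion "0 0 0 0.005 -0.004 0.03 0;0 0 0 0.005 -0.004 0.08 0;0 0 0 0.005 -0.004 0.14 0;0 0 0 0.005 -0.004 0.19 0;0 0 0 0.005 -0.004 0.23 0;0 0 0 0.005 -0.004 0.26 0;0 0 0 0.005 -0.004 0.285 0;0 0 0 0.005 -0.004 0.297 0;0 0 0 0.005 -0.004 0.303 0;0 0 0 0.005 -0.004 0.308 0;0 0 0 0.005 -0.004 0.308 0"

```text
clock: 8.3
eef_pos: [0.4863, 0.2051, 0.0611]
ee_rot: [-180.0, -0.0, -4.2]
ft_force: [1.0, 0.0, -2.0]
gripper_width: 0.0113
gripper_force: 107.5
```

Run:
```python
from h import *
p,W=cam("wrist"); floor(W,(278,62),55); print(sensors.state()["eef_pos"],sensors.state()["ft_force"])
```

```text
slope deg [-1.1  0.1] mean [0.5788 0.1975 0.0084]
[0.48622096 0.2051258  0.06116077] [ 0.10200046 -0.45833663 -2.21597089]
```

>>> servo_tool --motion "0 0 0 0 0 0.006 0;0 0 0 0 0 0.009 0;0 0 0 0 0 0.009 0.22;0 0 0 0 0 0.009 0.4;0 0 0 0 0 0.009 0.5;0 0 0 0 0 0.009 0.5;0 0 0 0 0 -0.1 0.5;0 0 0 0 0 -0.25 0.6;0 0 0 0 0 -0.37 1;0 0 0 0 0 -0.37 1"

```text
clock: 9.6
eef_pos: [0.4877, 0.2058, 0.1749]
ee_rot: [-179.9, -0.3, -4.2]
ft_force: [-0.1, 1.0, -0.2]
gripper_width: 0.0842
gripper_force: 0.0
```

Run:
```python
from h import *
p,W=cam("wrist"); save("w3",p); floor(W,(278,62),40)
D=np.array([np.cos(np.radians(177.3)),np.sin(np.radians(177.3))])
g=np.array([.5863,-.0601])+.095*D; print(g)
delta(*g,.053,-2.7)
```

```text
slope deg [ 8.2 -0.3] mean [0.5983 0.1971 0.0086]
[ 0.49140546 -0.05562489]
pose [0.4868 0.2053 0.1731] [-1.799e+02 -1.000e-01 -4.200e+00] clock 9.65
turn [-0.001 -0.002 -0.017] shift [0.078 0.867 0.4  ]
```

View pics/w3.png

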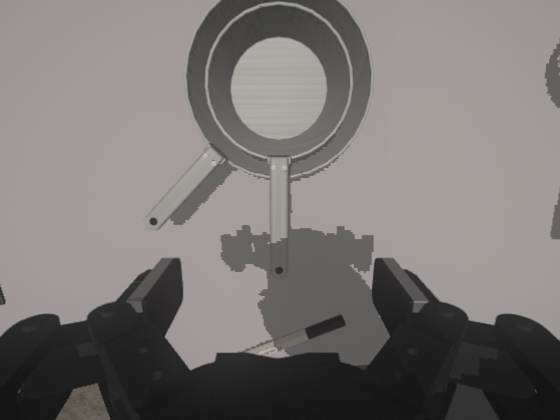

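The medium pan now sits inside the large one, its floor centred near (279,88) and its handles fanned about 45°. Next is the small pan.

>>> servo_tool --motion "0 0 -0.017 0.02 0.2 0 1;0 0 -0.017 0.04 0.4 0 1;0 0 -0.017 0.06 0.6 0 1;0 0 -0.017 0.078 0.78 0 1;0 0 -0.017 0.078 0.867 0 1;0 0 -0.017 0.078 0.867 0.1 1;0 0 -0.017 0.078 0.867 0.2 1;0 0 -0.017 0.078 0.867 0.27 1;0 0 -0.017 0.078 0.867 0.27 1"

```text
clock: 10.78
eef_pos: [0.4884, -0.0559, 0.0886]
ee_rot: [-180.0, 0.3, -2.7]
ft_force: [-0.1, -0.7, -0.1]
gripper_width: 0.0857
gripper_force: 0.0
```

Run:
```python
from h import *
p,W=cam("wrist")
C=np.array([.5863,-.0601]);t=np.radians(177.3);D=np.array([np.cos(t),np.sin(t)])
Q=W[...,:2]-C; a=Q@D; b=Q@[-D[1],D[0]]; z=W[...,2]
m=(a>.05)&(a<.11)&(abs(b)<.02)&(z>.035)&(z<.065)
P=W[m]; l=cv2.fitLine(P[:,:2].astype(np.float32),cv2.DIST_HUBER,0,.01,.01).ravel()
print(m.sum(),np.median(P[:,2]),"yaw",np.degrees(np.arctan2(l[1],l[0])),"off",b[m].mean())
delta(.4914,-.0556,.053,-2.7)
p,W=cam("top"); save("t3",p); np.save("t3.npy",W); floor(W,(203,180),12)
```

```text
3139 0.0519536711072996 yaw -2.6264114 off -0.0002215224700160273
pose [ 0.4893 -0.056   0.0898] [-180.     0.2   -2.7] clock 10.825
turn [-0.     0.002 -0.   ] shift [ 0.007 -0.001  0.123]
slope deg [-0.5 -0.9] mean [0.5801 0.1994 0.0064]
```

>>> servo_tool --motion "0 0 0 0.004 0 0.06 1;0 0 0 0.004 0 0.11 1;0 0 0 0.004 0 0.122 1;0 0 0 0.004 0 0.122 0.4;0 0 0 0.004 0 0.122 0;0 0 0 0.004 0 0.122 0;0 0 0 0.004 0 0.122 0;0 0 0 0.004 0 0.122 0;0 0 0 0.004 0 0.122 0;0 0 0 0.004 0 0.122 0" --newtons 110

```text
clock: 12.12
eef_pos: [0.4917, -0.0561, 0.0545]
ee_rot: [180.0, -0.0, -2.7]
ft_force: [-0.5, -0.8, 2.3]
gripper_width: 0.0113
gripper_force: 107.3
```

>>> servo_tool --motion "0 0 0 0 0 -0.03 0;0 0 0 0 0 -0.08 0;0 0 0 0 0 -0.15 0;0 0 0 0 0 -0.22 0;0 0 0 0 0 -0.29 0;0 0 0 0 0 -0.35 0;0 0 0 0 0 -0.37 0;0 0 0 0 0 -0.37 0"

```text
clock: 13.12
eef_pos: [0.4917, -0.0561, 0.1659]
ee_rot: [180.0, -0.1, -2.7]
ft_force: [0.1, 1.1, -1.3]
gripper_width: 0.0112
gripper_force: 107.3
```

Run:
```python
from h import *
t=np.radians(220.7)
g=np.array([.580,.1985])+.0955*np.array([np.cos(t),np.sin(t)]); print(g)
delta(*g,.165,40.7); print(sensors.state()["joint_pos"])
```

```text
[0.50759817 0.1362246 ]
pose [ 0.4917 -0.0561  0.1659] [ 1.8e+02 -1.0e-01 -2.7e+00] clock 13.125
turn [ 0.    -0.001 -0.505] shift [ 0.022 -0.643  0.003]
[  8.14414982  17.39526662  -8.6920831  114.54703564   3.48202335
  48.24795284 -95.21368088]
```

>>> servo_tool --motion "0 0 -0.02 0 -0.03 0 0;0 0 -0.07 0 -0.09 0 0;0 0 -0.13 0.005 -0.17 0 0;0 0 -0.20 0.01 -0.25 0 0;0 0 -0.27 0.01 -0.34 0 0;0 0 -0.34 0.015 -0.43 0 0;0 0 -0.41 0.02 -0.52 0 0;0 0 -0.46 0.022 -0.59 0 0;0 0 -0.495 0.022 -0.63 0 0;0 0 -0.505 0.022 -0.643 0 0;0 0 -0.505 0.022 -0.643 0 0;0 0 -0.505 0.022 -0.643 0 0"

```text
clock: 14.62
eef_pos: [0.5075, 0.1353, 0.1653]
ee_rot: [180.0, 0.0, 40.6]
ft_force: [0.3, 0.0, -1.8]
gripper_width: 0.0113
gripper_force: 107.4
```

Run:
```python
from h import *
delta(.5076,.1362,.165,40.7)
p,W=cam("wrist"); save("w4",p); np.save("w4.npy",W); floor(W,(278,90),30)
```

```text
pose [0.5075 0.1353 0.1653] [180.    0.   40.6] clock 14.625
turn [ 0.     0.    -0.002] shift [ 0.002 -0.002  0.001]
slope deg [-5.3 -5.2] mean [0.5685 0.1872 0.114 ]
```

View pics/w4.png

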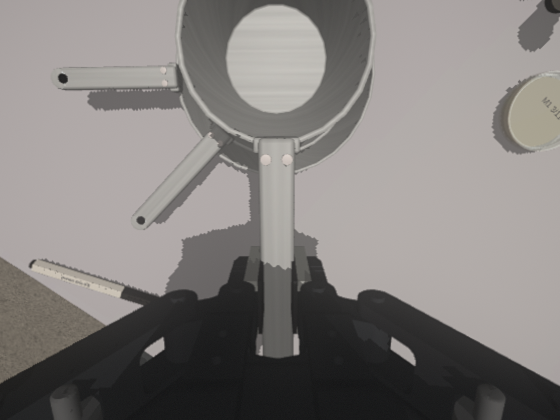

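The wrist view shows the small pan above the nest, its floor centred near (277,58), and the two lower handles fanned to the left. I'll lower it in two steps.

Run:
```python
from h import *
floor(np.load("w4.npy"),(277,58),38)
```

```text
slope deg [-0.6 -0.5] mean [0.5792 0.197  0.1134]
```

>>> servo_tool --motion "0 0 0 0.002 -0.003 0.03 0;0 0 0 0.002 -0.003 0.08 0;0 0 0 0.002 -0.003 0.14 0;0 0 0 0.002 -0.003 0.20 0;0 0 0 0.002 -0.003 0.25 0;0 0 0 0.002 -0.003 0.29 0;0 0 0 0.002 -0.003 0.315 0;0 0 0 0.002 -0.003 0.33 0;0 0 0 0.002 -0.003 0.335 0;0 0 0 0.002 -0.003 0.335 0"

```text
clock: 15.92
eef_pos: [0.5075, 0.1374, 0.0651]
ee_rot: [180.0, -0.0, 40.7]
ft_force: [-0.4, 0.3, -1.1]
gripper_width: 0.0117
gripper_force: 107.4
```

Run:
```python
from h import *
p,W=cam("wrist"); floor(W,(277,58),38)
```

```text
slope deg [-0.6 -0.4] mean [0.5791 0.1993 0.0133]
```

Floor top is at 13.3 mm against a target of 9, so go down 4 mm more, then release and back off.

>>> servo_tool --motion "0 0 0 0 0 0.007 0;0 0 0 0 0 0.013 0;0 0 0 0 0 0.014 0;0 0 0 0 0 0.014 0.22;0 0 0 0 0 0.014 0.4;0 0 0 0 0 0.014 0.5;0 0 0 0 0 0.014 0.5;0 0 0 0 0 -0.1 0.5;0 0 0 0 0 -0.25 0.6;0 0 0 -0.1 0 -0.4 1;0 0 0 -0.3 0 -0.45 1;0 0 0 -0.3 0 -0.45 1"

```text
clock: 17.48
eef_pos: [0.4369, 0.0759, 0.2011]
ee_rot: [179.9, 0.0, 40.5]
ft_force: [0.1, -0.9, 0.2]
gripper_width: 0.0854
gripper_force: 0.0
```

Run:
```python
from h import *
p,W=cam("wrist"); save("w5",p); np.save("w5.npy",W)
p,W=cam("top"); save("t5",p); np.save("t5.npy",W); print(sensors.state()["ft_force"])
```

```text
[0.26636634 0.97284921 0.25640563]
```

View pics/w5.png

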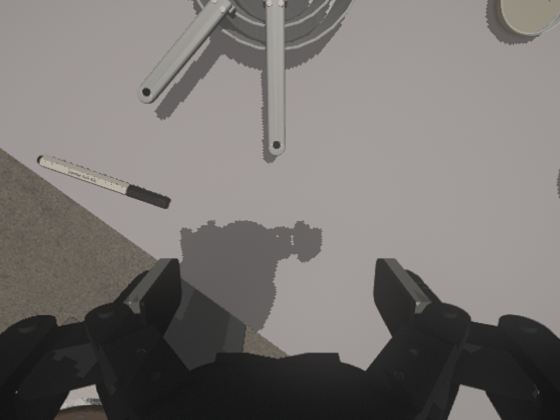

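The view shows the small pan's handle (end at 277,147) and the medium pan's (end at 147,93), both clear of the gripper. The pans themselves are mostly out of frame, so I'll check them from the top.

Run:
```python
from h import *
W=np.load("t5.npy"); floor(W,(203,180),8)
save("t5c",cv2.resize(cv2.imread("pics/t5.png")[120:260,120:300,::-1],None,fx=4,fy=4))
V=np.load("w5.npy"); C=np.array([.579,.198])
for n,M,a in (("small w",V,220.7),("med w",V,175.7),("med t",W,175.7),("large t",W,130.7)):
    D=np.array([np.cos(np.radians(a)),np.sin(np.radians(a))]); Q=M[...,:2]-C; r=Q@D; b=Q@[-D[1],D[0]]; z=M[...,2]
    m=(r>.08)&(r<.155)&(abs(b)<.025)&(z>.035)&(z<.075); P=M[m]
    if m.sum()<20: print(n,"few");continue
    l=cv2.fitLine(P[:,:2].astype(np.float32),cv2.DIST_HUBER,0,.01,.01).ravel()
    print(n,m.sum(),"z",np.median(P[:,2]).round(4),"slope",np.degrees(np.polyfit(r[m],z[m],1)[0]).round(1),"yaw",np.degrees(np.arctan2(l[1],l[0])).round(1),"off",b[m].mean().round(4),"reach",r[m].max().round(3))
```

```text
slope deg [-0.7 -0.4] mean [0.5799 0.199  0.0092]
small w 1665 z 0.0579 slope -0.2 yaw 41.4 off -0.0006 reach 0.149
med w 2009 z 0.0549 slope 0.2 yaw -3.8 off 0.0011 reach 0.152
med t few
large t 176 z 0.051 slope 0.3 yaw -48.9 off 0.0028 reach 0.148
```

View pics/t5c.png

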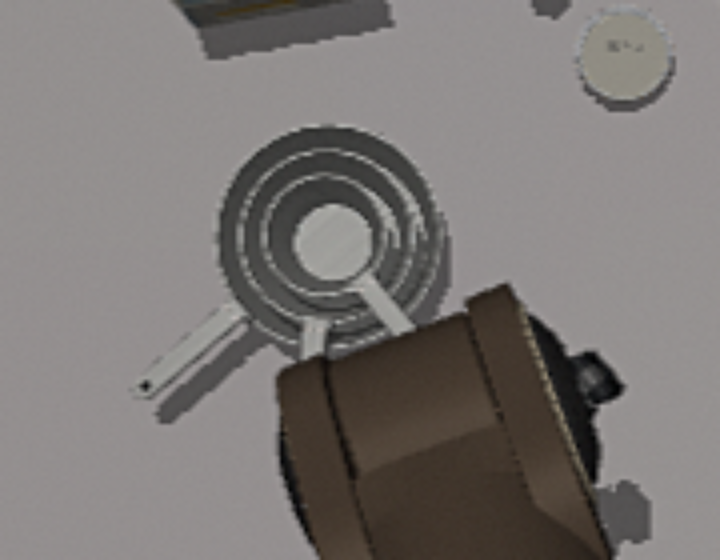

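The top view shows the three pans nested and concentric around (335,240) in the crop, level, with the handles at about 131°, 176° and 221°. The gripper is clear of them.

```bash
python3 -c "
from bench import order
print(order.sign_off())"
```

```text
the job is handed in; nothing more can be done
None
```

The three pans are nested level and concentric, handles fanned about 45° apart the same way round, and the large pan is still at its starting place; I handed the job in at about 17.5 s but got no verdict back.

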